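Tip the sorted shells and put the instruments away

ROBOT

A 6-joint arm with a two-finger parallel gripper is mounted at the origin on the work surface. World frame = base frame: x ahead of the robot, y to its left, z up, the work surface at z = 0. Lengths are in m, angles in degrees, forces in N, time in s.
With the tool pointing down it reaches from about 0.375 to 0.9 m from the base axis. Payload 3.1 kg.
Tool frame: the origin (TCP) lies at the very end of the fingers, on their centre line; the grasp point (between the pads) lies 19 mm behind it; z points along the fingers, y is the line along which they close (so a half turn about z gives the same grasp; the last joint's range is limited). The gripper opens to 87 mm and grips with 3 to 60 N. Pads are 19 mm wide; open, the fingers measure 117 mm over their backs; the gripper's body (75 mm by 190 mm) begins 51 mm behind the grasp point.
Start: joints at [-78.982, 30.224, 82.088, -0, 67.689, -10.227], TCP at [0.226, -0.582, 0.223] pointing down, gripper open.
Joint ranges: [-176.69, 176.69], [-43.24, 126.21], [12.49, 139.97], [-82, 262], [0, 151.66], [-163.58, 163.58]. Speed limits (degrees/s): [159.86, 159.86, 180, 180, 180, 180].

INTERFACE

Orientations are given as a 3x3 rotation matrix whose columns are the frame's x, y, z axes.
In Python, from rig import readout, viewer, ticket gives the robot as it stands.
- The arm moves only by the tool send_rows, never from a script. Its argument "moves" is a list of rows, each a list of 6 numbers: the shift along the tool's x, y, z in units of 250 mm (1.0 is 250 mm), then the turn, a rotation vector about the tool's x, y, z in units of 90 degrees (1.0 is 90 degrees). A call has 1 to 12 rows; each row is the pose to reach, as a shift and turn from the pose commanded when the call began, along the tool's axes at that moment; what a row does not reach only later rows make up. A row lasts 1/10 s, in which the tool goes at most 50 mm and 8.59 degrees, less where a joint would pass 70% of its speed; a pose out of reach is approached as far as the arm can. A call with a number of a shift or a turn outside -1 to 1 is refused whole. A call with a gripper value outside its range is refused whole. "grip" is the opening, from 0 (shut) to 1 (fully open), set as the call begins (left out, the last holds). The fingers move at their own pace and stop on an object; the grip force is fixed at half the most. Time passes only in rows, so rows that repeat a pose let the fingers close. It gives the time, the measured TCP pose, the force, the opening and the grip force at its end, in the units of the state.
- readout.read_state(): the state, without advancing time (a new reading comes with each control period).
- viewer.capture(name): name is "scene" or "side" or "wrist"; returns (picture, depth): 400x640x3 uint8, red, green, blue; 400x640 float32, m along the optical axis (not along the pixel's ray), 0 where there is no reading.
- viewer.camera_info(name): a dict with "fx", "fy", "cx", "cy" (pixels), "R" (3x3) and "t" (3): a world point X has camera coordinates R X + t; the wrist camera has in their place "tool_from_camera" (4x4, takes a point from camera to tool coordinates, whose origin is the TCP and whose axes are the flange's). Camera axes: x right, y down, z forward; pixel columns grow to the right and rows downward; lengths in m; the calibration is good to about 2 mm. A picture is of the moment at which its call begins: read the wrist's pose just before it. camera_info takes no time and is no camera call.
- ticket.hand_in(): hands the job in; it is judged then, once.
The state is a dict: "time_s": time; "joint_positions": joint angles; "qvel": joint speeds; "tau": joint torques, N m; "position": TCP position; "tcp_rot": TCP orientation; "force": force on the tool from outside, world axes, zero at the start; "moment": the same for the moment, N m; "opening": opening from 0.0 (shut) to 1.0 (fully open); "grasp_force": force on a finger pad.
Only numpy, scipy, OpenCV 4.12 (cv2) and the standard library are available. Lean on these libraries where they do the work, as an engineer would, in place of code of your own. Each camera call takes 0.05 s, during which the arm holds its last target. There are 200 camera calls.

TASK

Get all the shells into the white specimen box: pick up the stray one from the bench, and tip the red sorting pan up by its handle so that those on it slide off into the box; then lower the pan back down level on its stand. Also put every instrument lying on the bench away flat in the compartment of its own handle colour, its head at the coloured end, and leave the dish stack and the wash bottle where they stand.

Things in the scene. Friction and masses are not known exactly. Their poses are not given: they have to be found in the camera images.
- pan (a joint): tilt of the red sorting pan about the hinge at its lip, rad: 0 = level (resting on its stand), grows as the handle is raised, stop at 1.1. The hinge is stiff: the pan stays at whatever angle it is left, and raising or lowering it takes 2 to 8 N at the handle. The shells slide off at somewhere between 0.45 and 0.75 rad
- pan_handle (a point): middle of the pan's handle: a steel bar 10 mm thick and 110 mm long, level, on two arms 48 mm out from the pan's back wall; 82 mm above the bench with the pan level. Its y axis runs along the bar; its +x axis points towards the hinge and lip (along the pan floor, so it dips as the pan tips). The bar may turn between the fingers
- pan_hinge (a point): point on the pan's hinge line, at the pouring lip, on the pan's middle line, 70 mm above the bench: x points level from the handle side towards the box, y along the hinge. The handle bar is 247 mm from it along -x and 12 mm higher when level. The pan is red, inside 196 x 150 mm, walls 25 mm high at both sides and the back, none at the lip; its floor is 70 mm above the bench when level
- box_in (a point): centre of the inner floor of the white open-topped specimen box (outside 180 mm along x, 172 mm along y, 58 mm high, walls and floor 4 mm, x as for the pan hinge), standing loose under the pan's lip, 0.7 kg. The lip overhangs its near wall
- shell0: sandy ribbed cockle shell, a rigid round lens 60 mm across and 26 mm high, 60 g, lying on the pan at the start; origin at the centre of its flat underside, z up through it. May be absent
- shell1: brown ribbed cockle shell, a rigid round lens 60 mm across and 26 mm high, 60 g, lying on the pan at the start; origin at the centre of its flat underside, z up through it. May be absent
- shell2: cream ribbed cockle shell, a rigid round lens 60 mm across and 26 mm high, 60 g, lying on the pan at the start; origin at the centre of its flat underside, z up through it. May be absent
- shell3: dark grey ribbed cockle shell, a rigid round lens 60 mm across and 26 mm high, 60 g, lying on the pan at the start; origin at the centre of its flat underside, z up through it. May be absent
- stray: white cockle shell of the same shape and size as the others, lying on the bench apart from the pan; always there
- spatula: spatula with blue handle, 150 mm long, 50 g, lying flat on the bench along its own x axis: handle 14 x 14 mm from x = -75 to +17 mm, head (a flat steel blade 50 x 28 x 4 mm) towards +x. Origin at the middle of its length, on its underside; z up. May be absent
- spatula_head (a point): point on the spatula's head, on its x axis 45 mm from its origin (the head ends at 75 mm), 2 mm above its underside
- blue_floor (a point): centre of the inner floor of the blue compartment of the instrument tray, 10 mm above the bench; inside 166 mm along x and 44 mm along y, end and side walls rising 12 mm above this floor; the side walls leave a gap for the fingers over the middle 90 mm. The end towards +x is blue, the other grey. The four compartments lie side by side at 54 mm spacing, in any order. For the spatula
- brush: brush with orange handle, 150 mm long, 50 g, lying flat on the bench along its own x axis: handle 14 x 14 mm from x = -75 to +17 mm, head (a steel ferrule and a stiff tan bristle block, together 59 x 28 mm, 12 mm thick) towards +x. Origin at the middle of its length, on its underside; z up. May be absent
- brush_head (a point): point on the brush's head, on its x axis 45 mm from its origin (the head ends at 75 mm), 2 mm above its underside
- orange_floor (a point): centre of the inner floor of the orange compartment of the instrument tray, 10 mm above the bench; inside 166 mm along x and 44 mm along y, end and side walls rising 12 mm above this floor; the side walls leave a gap for the fingers over the middle 90 mm. The end towards +x is orange, the other grey. The four compartments lie side by side at 54 mm spacing, in any order. For the brush
- rake: rake with green handle, 150 mm long, 50 g, lying flat on the bench along its own x axis: handle 14 x 14 mm from x = -75 to +17 mm, head (a thin steel neck and a dark cross-piece 15 x 30 x 10 mm) towards +x. Origin at the middle of its length, on its underside; z up. May be absent
- rake_head (a point): point on the rake's head, on its x axis 45 mm from its origin (the head ends at 75 mm), 2 mm above its underside
- green_floor (a point): centre of the inner floor of the green compartment of the instrument tray, 10 mm above the bench; inside 166 mm along x and 44 mm along y, end and side walls rising 12 mm above this floor; the side walls leave a gap for the fingers over the middle 90 mm. The end towards +x is green, the other grey. The four compartments lie side by side at 54 mm spacing, in any order. For the rake
- scoop: scoop with yellow handle, 150 mm long, 50 g, lying flat on the bench along its own x axis: handle 14 x 14 mm from x = -75 to +17 mm, head (a steel channel-shaped scoop 50 x 28 x 10 mm) towards +x. Origin at the middle of its length, on its underside; z up. May be absent
- scoop_head (a point): point on the scoop's head, on its x axis 45 mm from its origin (the head ends at 75 mm), 2 mm above its underside
- yellow_floor (a point): centre of the inner floor of the yellow compartment of the instrument tray, 10 mm above the bench; inside 166 mm along x and 44 mm along y, end and side walls rising 12 mm above this floor; the side walls leave a gap for the fingers over the middle 90 mm. The end towards +x is yellow, the other grey. The four compartments lie side by side at 54 mm spacing, in any order. For the scoop
- dishes: bystander: stack of closed culture dishes, 92 mm across, 59 mm high; origin at the centre of its underside
- wash_bottle: bystander: white wash bottle with blue cap, 60 mm across, 160 mm high; origin at the centre of its underside

How it is judged:
By the outcome, as a careful person would: the job done as asked, in the order asked, and still so for the second after the job is handed in, with the robot touching nothing.
Of shell0, shell1, shell2, shell3 only 2 to 4 are there at a start; the rules pass over those that are not, and their reading is None.
Of spatula, brush, rake, scoop only 3 to 4 are there at a start; the rules pass over those that are not, and their reading is None.
At some moment in a run one of spatula, brush, rake, scoop may be knocked a few centimetres aside while the robot is not near it.
Once in a run the grip may slacken for a moment while it holds something.
It also fails if it takes over 210 s, if anything falls off the work surface, if the arm or the gripper's body presses on something with over 40 N, if the wrist force passes 120 N, or if a joint passes its speed limit or range.

## Working session

There is one attempt and no reset: what is moved stays moved. The work goes in short steps, Python scripts to look and compute and a tool call to move; the robot and the scene stay as the last step left them, time stands still between calls to the robot, and variables do not carry over. Pictures are saved under pics/ and viewed, at most 14 in all, crops included, and the job is handed in when it is done.

Besides the shell and the picture viewer there is one more tool, called after ">>>" as name(argument=value, ...), one argument or row to a line, values as JSON. send_rows: Moves the arm, as the interface text tells. Shifts and turns lie within -1 to 1; 1 stands for 250 mm of shift or 90 degrees of turn. Its arguments: {"type":"object","properties":{"moves":{"type":"array"},"grip":{"type":"number"}},"required":["moves"]}

```bash
ls; mkdir -p pics; python3 - <<'E'
from rig import readout, viewer
import cv2, numpy as np
s=readout.read_state(); print(s)
for n in ("scene","side"):
    p,d=viewer.capture(n); cv2.imwrite(f"pics/{n}0.png",p[:,:,::-1]); np.savez(f"{n}0.npz",p=p,d=d)
    print(n,viewer.camera_info(n))
print(viewer.camera_info("wrist"))
E
```

```text
pics
{'time_s': 0.0, 'joint_positions': array([-7.89838243e+01,  3.02786885e+01,  8.21569242e+01, -1.61886891e-03,
        6.76890798e+01, -1.02262771e+01]), 'qvel': array([ 0.03409703,  0.00760663,  0.08103629, -0.05197873,  0.09565218,
        0.06743459]), 'tau': array([-9.14145476e-04, -4.40045786e+01, -1.76592797e+01,  6.34071068e-02,
        5.82780212e-02, -1.70462590e-04]), 'position': array([ 0.22633382, -0.58178592,  0.22157163]), 'tcp_rot': array([[ 9.32051786e-01,  3.62324818e-01, -4.41516773e-04],
       [ 3.62324907e-01, -9.32049419e-01,  2.13119449e-03],
       [ 3.60669203e-04, -2.14635615e-03, -9.99997632e-01]]), 'force': array([0.29028857, 0.42845528, 0.09055281]), 'moment': array([-0.00424263,  0.01887819,  0.00917796]), 'grasp_force': 0.0, 'opening': 1.0004989763388072}
scene {'fx': 502.2546588216366, 'fy': 502.2546588216366, 'cx': 315.4207995187631, 'cy': 206.74488492701852, 'R': array([[-0.65368909,  0.75671517,  0.00852777],
       [ 0.60461118,  0.52900469, -0.59548246],
       [-0.45512184, -0.3841044 , -0.80332305]]), 't': array([ 0.36866007, -0.30739927,  1.80117169])}
side {'fx': 462.8154022442639, 'fy': 462.8154022442639, 'cx': 320.33175373514115, 'cy': 200.21824995459474, 'R': array([[-0.68466215, -0.72885603,  0.00257397],
       [-0.37624371,  0.35040133, -0.857706  ],
       [ 0.62424227, -0.58820727, -0.51413402]]), 't': array([0.37558799, 0.28663604, 0.81134035])}
{'fx': 292.3136876151635, 'fy': 292.3136876151635, 'cx': 323.8682709749119, 'cy': 201.46320767855877, 'tool_from_camera': array([[ 9.23056257e-04, -9.56220505e-01, -2.92645679e-01,
         8.09192138e-02],
       [ 9.99999332e-01,  6.78950826e-04,  9.35701284e-04,
         7.78992050e-04],
       [-6.96044730e-04, -2.92646347e-01,  9.56220493e-01,
        -1.61022787e-01],
       [ 0.00000000e+00,  0.00000000e+00,  0.00000000e+00,
         1.00000000e+00]])}
```

View pics/scene0.png

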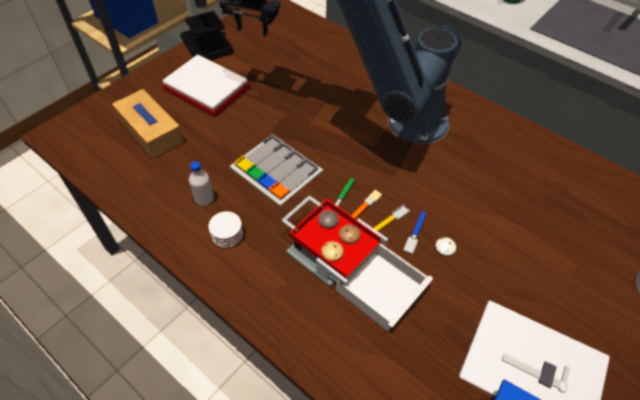

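View pics/side0.png

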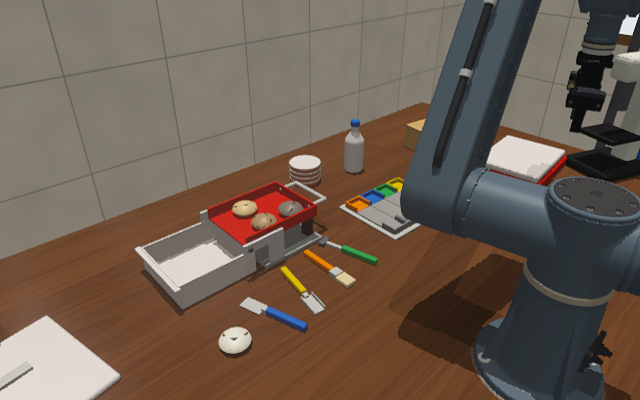

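The scene view shows the pan (335,238) holding three shells and its handle at (300,212). The box is at (385,285) and the tray at (275,168). The instruments are green (345,190), orange (365,205), yellow (390,218) and blue (416,232), and the stray is at (446,246).

```bash
cat > h.py <<'E'
import numpy as np, cv2
from rig import readout, viewer
HUE={'blue':(105,125),'green':(50,80),'yellow':(24,33),'orange':(9,19)}
def shot(n,name=None):
    s=readout.read_state(); p,d=viewer.capture(n)
    if name: cv2.imwrite(f'pics/{name}.png',p[:,:,::-1])
    return p,d,s
def pose(n,s=None):
    c=viewer.camera_info(n); K=c
    if n=='wrist':
        T=np.eye(4);T[:3,:3]=s['tcp_rot'];T[:3,3]=s['position'];M=T@c['tool_from_camera']
    else:
        M=np.eye(4);M[:3,:3]=c['R'].T;M[:3,3]=-c['R'].T@c['t']
    return c,M
def rays(n,uv,z,s=None):
    c,M=pose(n,s); uv=np.atleast_2d(uv).astype(float)
    r=np.c_[(uv[:,0]-c['cx'])/c['fx'],(uv[:,1]-c['cy'])/c['fy'],np.ones(len(uv))]@M[:3,:3].T
    return M[:3,3]+r*((z-M[2,3])/r[:,2])[:,None]
def cloud(n,d,s=None):
    c,M=pose(n,s); v,u=np.mgrid[:d.shape[0],:d.shape[1]]
    P=np.dstack([(u-c['cx'])/c['fx']*d,(v-c['cy'])/c['fy']*d,d])
    return P@M[:3,:3].T+M[:3,3]
def comps(p,lo,hi,amin=12):
    m=cv2.inRange(cv2.cvtColor(p,cv2.COLOR_RGB2HSV),lo,hi)
    k,l,st,ce=cv2.connectedComponentsWithStats(m)
    return [(l==i) for i in range(1,k) if st[i,4]>=amin]
def bar(xy):
    (c,wh,a)=cv2.minAreaRect(xy.astype(np.float32))
    q=cv2.PCACompute(xy.astype(np.float32),None)[1][0]
    return np.round(c,4),np.round(wh,4),round(float(np.degrees(np.arctan2(q[1],q[0]))),1)
E
python3 - <<'E'
from h import *
for n in ('scene','side'):
    f=np.load(n+'0.npz');p,d=f['p'],f['d'];W=cloud(n,d)
    print(n)
    for k,(a,b) in HUE.items():
        for m in comps(p,(a,130,70),(b,255,255)):
            P=W[m]; 
            if not(0<P[:,0].mean()<0.9 and abs(P[:,1].mean())<.8 and np.median(P[:,2])<.06): continue
            uv=np.argwhere(m)[:,::-1]; z=.014 
            print(k,m.sum(),uv.mean(0).round(),'medz',np.median(P[:,2]).round(3),bar(rays(n,uv,z)[:,:2]))
    for m in comps(p,(0,200,90),(5,255,255),200)+comps(p,(170,200,90),(180,255,255),200):
        P=W[m]; print('red',m.sum(),np.median(P,0).round(3)); 
        Q=P[abs(P[:,2]-.07)<.006]; print(len(Q),bar(Q[:,:2]),'rim',bar(P[P[:,2]>.088][:,:2]))
    # white things by height
    for nm,lo,hi in (('box-rim',.05,.064),):
        hsv=cv2.cvtColor(p,cv2.COLOR_RGB2HSV); m=(hsv[...,1]<40)&(hsv[...,2]>110)&(W[...,2]>lo)&(W[...,2]<hi)&(abs(W[...,1])<.75)&(W[...,0]>.2)&(W[...,0]<.9)
        k,l,st,ce=cv2.connectedComponentsWithStats(m.astype(np.uint8))
        for i in range(1,k):
            if st[i,4]>40: print(nm,st[i,4],ce[i].round(),bar(W[l==i][:,:2]))
    m=(hsv[...,1]<60)&(hsv[...,2]>110)&(W[...,2]>.008)&(W[...,2]<.035)&(abs(W[...,1])<.75)&(W[...,0]>.2)&(W[...,0]<.9)
    k,l,st,ce=cv2.connectedComponentsWithStats(m.astype(np.uint8))
    for i in range(1,k):
        if st[i,4]>60: print('low',st[i,4],ce[i].round(),W[l==i].mean(0).round(3),bar(W[l==i][:,:2]))
E
```

```text
scene
blue 139 [266. 181.] medz 0.012 (array([ 0.5657, -0.2089]), array([0.046, 0.04 ]), 84.8)
blue 116 [419. 223.] medz 0.013 (array([0.379 , 0.2547]), array([0.0893, 0.0143]), 16.0)
green 136 [255. 172.] medz 0.013 (array([ 0.5629, -0.2617]), array([0.0477, 0.0402]), 91.4)
green 107 [346. 188.] medz 0.014 (array([0.4204, 0.0055]), array([0.0897, 0.0156]), 12.9)
yellow 98 [245. 164.] medz 0.012 (array([ 0.5621, -0.3082]), array([0.0439, 0.0392]), 80.7)
yellow 60 [383. 223.] medz 0.013 (array([0.4507, 0.1738]), array([0.0093, 0.0707]), -10.4)
orange 109703 [368. 229.] medz 0.0 (array([ 0.3634, -0.0432]), array([1.2323, 1.98  ]), 115.0)
orange 32 [261.  76.] medz -0.001 (array([ 0.2088, -0.5823]), array([0.0294, 0.023 ]), 38.0)
orange 128 [298.  82.] medz 0.0 (array([ 0.1486, -0.4636]), array([0.0732, 0.0651]), 37.2)
orange 358 [378. 115.] medz -0.001 (array([ 0.0932, -0.1216]), array([0.1578, 0.0742]), 52.7)
orange 188 [279. 190.] medz 0.013 (array([ 0.5666, -0.1502]), array([0.0543, 0.0449]), 82.6)
orange 231 [302. 212.] medz 0.0 (array([ 0.5836, -0.0375]), array([0.0282, 0.0961]), 
[... 2748 characters left out ...]
.0139]), 35.5)
low 827 [385. 212.] [ 0.491 -0.181  0.011] (array([ 0.475 , -0.2076]), array([0.1768, 0.1305]), 122.0)
low 603 [183. 244.] [0.708 0.287 0.021] (array([0.7087, 0.2858]), array([0.16  , 0.0092]), 89.2)
low 101 [304. 244.] [0.528 0.07  0.011] (array([0.5271, 0.0744]), array([0.0241, 0.1158]), 93.2)
low 675 [214. 284.] [0.541 0.308 0.022] (array([0.5404, 0.3049]), array([0.151 , 0.0071]), 89.3)
low 71 [335. 271.] [0.406 0.089 0.013] (array([0.4061, 0.0881]), array([0.0242, 0.0228]), -30.7)
low 6890 [ 50. 365.] [0.564 0.62  0.012] (array([0.5658, 0.6322]), array([0.2412, 0.1398]), 15.8)
low 657 [235. 340.] [0.387 0.363 0.021] (array([0.3915, 0.3592]), array([0.0548, 0.0583]), 65.7)
```

>>> send_rows(
  moves=[
    [0.75,-0.27,-0.24,0,0,0.236],
    [0.75,-0.27,-0.24,0,0,0.236],
    [0.75,-0.27,-0.24,0,0,0.236],
    [0.75,-0.27,-0.24,0,0,0.236],
    [0.75,-0.27,-0.24,0,0,0.236],
    [0.75,-0.27,-0.24,0,0,0.236],
  ],
  grip=1,
)

```text
time_s: 0.7
position: [0.378, -0.4505, 0.2829]
tcp_rot: [[1.0, 0.004, 0.0], [0.004, -1.0, -0.001], [0.0, 0.001, -1.0]]
force: [-0.4, -0.2, -0.7]
opening: 0.998
grasp_force: 0.0
```

>>> send_rows(
  moves=[
    [0.6,-1,0,0,0,0],
    [0.6,-1,0,0,0,0],
    [0.6,-1,0,0,0,0],
    [0.6,-1,0,0,0,0],
    [0.6,-1,0,0,0,0],
    [0.6,-1,0,0,0,0],
    [0.6,-1,0,0,0,0],
    [0.6,-1,0,0,0,0],
    [0.6,-1,0,0,0,0],
    [0.6,-1,0,0,0,0],
  ],
)

```text
time_s: 1.7
position: [0.5259, -0.2036, 0.2822]
tcp_rot: [[1.0, -0.003, -0.001], [-0.003, -1.0, -0.0], [-0.001, 0.0, -1.0]]
force: [-0.5, -0.3, 0.3]
opening: 1.001
grasp_force: 0.0
```

```bash
cat >> h.py <<'E'
def wrist(name):
    p,d,s=shot('wrist',name); np.savez(name+'.npz',p=p,d=d); np.save(name+'_s.npy',s,allow_pickle=True)
    print('t',round(s['time_s'],1),'tcp',s['position'].round(4),'x',s['tcp_rot'][:,0].round(3),'op',round(s['opening'],2))
    return p,d,s
E
python3 - <<'E'
from h import *
wrist('w1')
E
```

```text
t 1.7 tcp [ 0.5259 -0.2036  0.2822] x [ 1.    -0.003 -0.001] op 1.0
```

View pics/w1.png

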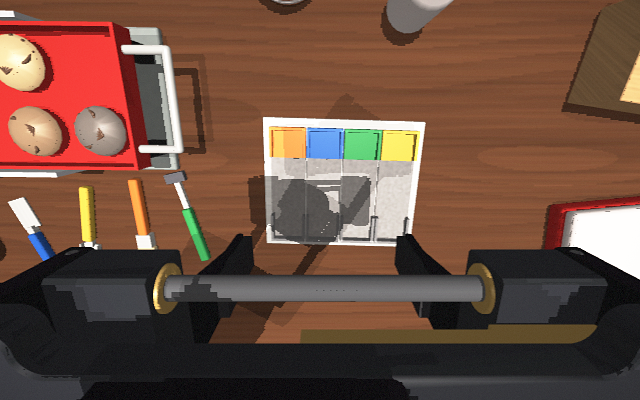

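The wrist view shows the tray with orange, blue, green and yellow ends at (288..400,143). The pan handle bar is at column ~172, rows 48-150, and the instruments are at lower left. The brush and scoop have their heads towards the robot.

```bash
cat >> h.py <<'E'
def tray(p,s):
    C={}
    for k,(a,b) in HUE.items():
        for m in comps(p,(a,100,70),(b,255,255),200):
            uv=np.argwhere(m)[:,::-1]; P=rays('wrist',uv,.012,s)
            c=P.mean(0)
            if c[1]<-.1 and m.sum()<3000 and .4<c[0]<.7: print(k,m.sum(),bar(P[:,:2])); C[k]=c[:2]
    return C
E
python3 - <<'E'
from h import *
f=np.load('w1.npz');p,d=f['p'],f['d'];s=np.load('w1_s.npy',allow_pickle=True).item();W=cloud('wrist',d,s)
tray(p,s)
hsv=cv2.cvtColor(p,cv2.COLOR_RGB2HSV)
m=(hsv[...,1]<60)&(hsv[...,2]>100)&(abs(W[...,2]-.084)<.012)&(W[...,1]<.05)&(W[...,1]>-.1)&(W[...,0]>.5)&(W[...,0]<.75)
uv=np.argwhere(m)[:,::-1];b=rays('wrist',uv,.087,s);print('handle',bar(b[:,:2]),len(b))
t=b[b[:,1]<b[:,1].min()+.02];print('bar',bar(t[:,:2]),t[:,1].min(),t[:,0].min(),t[:,0].max())
# tray outer white frame
m=(hsv[...,1]<40)&(hsv[...,2]>200)&(W[...,2]<.03)&(W[...,1]<-.08)&(W[...,1]>-.4)&(W[...,0]>.4)&(W[...,0]<.64)
print('tray white',bar(W[m][:,:2]), np.percentile(W[m],[1,99],axis=0).round(3).tolist())
for q in ((270,119),(422,124),(270,243)): print(q,rays('wrist',q,.022,s).round(4))
m=(hsv[...,0]<5)&(hsv[...,1]>180)&(abs(W[...,2]-.095)<.004); print('rim red',bar(W[m][:,:2]))
E
```

```text
blue 1117 (array([ 0.5636, -0.206 ]), array([0.0547, 0.0434]), 89.6)
green 1113 (array([ 0.562, -0.261]), array([0.0544, 0.0431]), 88.6)
yellow 981 (array([ 0.5598, -0.3151]), array([0.0541, 0.0418]), 94.9)
orange 795 (array([ 0.5653, -0.1522]), array([0.0501, 0.0434]), 79.7)
handle (array([0.6191, 0.0098]), array([0.0905, 0.1178]), -26.3) 2277
bar (array([ 0.6187, -0.026 ]), array([0.0199, 0.1177]), -0.3) -0.03598866489890168 0.5598249411020612 0.677490099162069
tray white (array([ 0.498 , -0.2317]), array([0.2379, 0.1984]), 61.8) [[0.402, -0.349, 0.002], [0.597, -0.115, 0.021]]
(270, 119) [[ 0.5978 -0.13    0.022 ]]
(422, 124) [[ 0.5907 -0.3415  0.022 ]]
(270, 243) [[ 0.4098 -0.1195  0.022 ]]
rim red (array([0.6207, 0.1015]), array([0.1669, 0.1584]), -14.1)
```

>>> send_rows(
  moves=[
    [0.1,-1,0,0,0,0],
    [0.1,-1,0,0,0,0],
    [0.1,-1,0,0,0,0],
    [0.1,-1,0,0,0,0],
    [0.1,-1,0,0,0,0],
    [0.1,-1,0,0,0,0],
  ],
)

```text
time_s: 2.35
position: [0.5515, 0.0529, 0.2827]
tcp_rot: [[1.0, 0.005, 0.0], [0.005, -1.0, 0.002], [0.0, -0.002, -1.0]]
force: [-0.8, -0.2, 0.4]
opening: 0.999
grasp_force: 0.0
```

>>> send_rows(
  moves=[
    [-0.46,-1,0,0,0,0],
    [-0.46,-1,0,0,0,0],
    [-0.46,-1,0,0,0,0],
    [-0.46,-1,0,0,0,0],
    [-0.46,-1,0,0,0,0],
    [-0.46,-1,0,0,0,0],
    [-0.46,-1,0,0,0,0],
    [-0.46,-1,0,0,0,0],
  ],
)

```text
time_s: 3.15
position: [0.4374, 0.2973, 0.2825]
tcp_rot: [[1.0, -0.0, 0.001], [-0.0, -1.0, -0.001], [0.001, 0.001, -1.0]]
force: [0.6, -0.3, -0.5]
opening: 1.0
grasp_force: 0.0
```

```bash
python3 - <<'E'
from h import *
wrist('w2')
E
```

```text
t 3.1 tcp [0.4374 0.2973 0.2825] x [ 1.    -0.     0.001] op 1.0
```

View pics/w2.png

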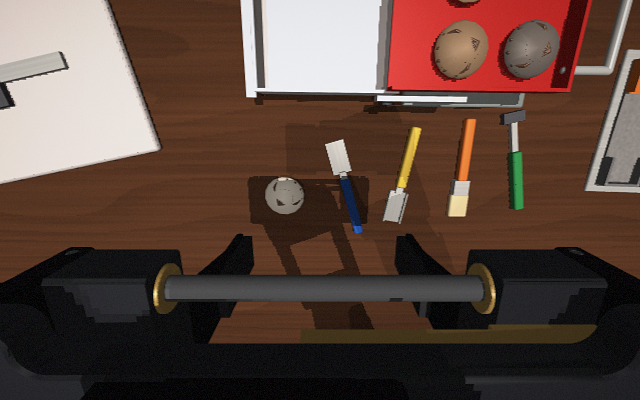

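The wrist view shows the stray at (285,196). The spatula is at (345,185) with its head up, the scoop at (404,175) with its head down, the brush at (463,170) with its head down, and the rake at (515,160) with its head up near the pan stand.

```bash
cat >> h.py <<'E'
def insts(p,d,s,pts=True):
    """handles by colour; long axis, mid of handle (14mm high) in world"""
    for k,(a,b) in HUE.items():
        for m in comps(p,(a,150,50),(b,255,255),60):
            uv=np.argwhere(m)[:,::-1]; P=rays('wrist',uv,.014,s)[:,:2]; c,wh,an=bar(P)
            if max(wh)>.06 and min(wh)<.03: print('  ',k,m.sum(),'px',uv.mean(0).round(),c,wh,an)
E
python3 - <<'E'
from h import *
f=np.load('w2.npz');p,d=f['p'],f['d'];s=np.load('w2_s.npy',allow_pickle=True).item();W=cloud('wrist',d,s)
insts(p,d,s)
m=((W[...,2]>.007)&(W[...,2]<.05)&(W[...,0]<.56)&(W[...,0]>.33)&(W[...,1]>-.1)&(W[...,1]<.45)); m[235:]=0
k,l,st,ce=cv2.connectedComponentsWithStats(m.astype(np.uint8))
for i in range(1,k):
    if st[i,4]>150: 
        P=W[l==i]; print(st[i,4],ce[i].round(),bar(P[:,:2]),P[:,2].max().round(3))
hsv=cv2.cvtColor(p,cv2.COLOR_RGB2HSV)
m=(hsv[...,1]<60)&(abs(W[...,2]-.058)<.006)&(W[...,1]>.15)&(W[...,1]<.45)&(W[...,0]>.5);P=W[m];print('box rim',np.percentile(P,[1,99],axis=0).round(3).tolist())
m=(hsv[...,1]<60)&(abs(W[...,2]-.004)<.004)&(W[...,1]>.15)&(W[...,1]<.45)&(W[...,0]>.5)&(hsv[...,2]>180);m[:, :250]=0;m[95:]=0;P=W[m];print('box floor',np.percentile(P,[1,99],axis=0).round(3).tolist())
E
```

```text
blue 467 px [351. 206.] [0.379  0.2534] [0.0902 0.0135] 16.1
   green 572 px [516. 180.] [0.42   0.0068] [0.0917 0.0168] 13.5
265 [326.  93.] (array([0.5426, 0.2938]), array([0.1793, 0.0003]), 89.3) 0.05
1396 [470. 100.] (array([0.5358, 0.1009]), array([0.1696, 0.0197]), 89.5) 0.05
236 [514. 117.] (array([0.5111, 0.0241]), array([0.018 , 0.0306]), 102.7) 0.011
1282 [462. 173.] (array([0.4364, 0.0875]), array([0.0277, 0.149 ]), -0.1) 0.015
625 [408. 157.] (array([0.4483, 0.1725]), array([0.0147, 0.1027]), -10.1) 0.015
672 [516. 177.] (array([0.4309, 0.0057]), array([0.1155, 0.015 ]), 12.5) 0.015
547 [350. 203.] (array([0.3832, 0.2551]), array([0.1024, 0.014 ]), 16.1) 0.015
1106 [284. 195.] (array([0.3968, 0.3579]), array([0.0573, 0.0572]), 67.7) 0.027
box rim [[0.537, 0.207, 0.053], [0.641, 0.393, 0.059]]
box floor [[0.552, 0.224, 0.001], [0.658, 0.377, 0.005]]
```

>>> send_rows(
  moves=[
    [-0.16,-0.243,0.5,0,0,0],
    [-0.16,-0.243,0.5,0,0,0],
    [-0.16,-0.243,0.5,0,0,0],
    [-0.16,-0.243,0.8,0,0,0],
    [-0.16,-0.243,0.93,0,0,0],
    [-0.16,-0.243,0.93,0,0,0],
    [-0.16,-0.243,0.93,0,0,0],
  ],
  grip=1,
)

```text
time_s: 3.9
position: [0.3971, 0.3574, 0.0489]
tcp_rot: [[1.0, -0.002, -0.003], [-0.002, -1.0, -0.002], [-0.003, 0.002, -1.0]]
force: [0.4, 0.1, -0.3]
opening: 0.999
grasp_force: 0.0
```

>>> send_rows(
  moves=[
    [0,0,0.1,0,0,0],
    [0,0,0.19,0,0,0],
    [0,0,0.19,0,0,0],
    [0,0,0.19,0,0,0],
  ],
)

```text
time_s: 4.3
position: [0.3987, 0.3596, 0.005]
tcp_rot: [[1.0, -0.001, 0.004], [-0.001, -1.0, 0.002], [0.004, -0.002, -1.0]]
force: [0.4, -0.4, 0.2]
opening: 1.002
grasp_force: 0.0
```

>>> send_rows(
  moves=[
    [0,0,0,0,0,0],
    [0,0,0,0,0,0],
    [0,0,0,0,0,0],
    [0,0,0,0,0,0],
    [0,0,0,0,0,0],
    [0,0,0,0,0,0],
    [0,0,0,0,0,0],
    [0,0,0,0,0,0],
  ],
  grip=0,
)

```text
time_s: 5.1
position: [0.3968, 0.3592, 0.003]
tcp_rot: [[1.0, 0.0, 0.0], [0.0, -1.0, 0.0], [0.0, -0.0, -1.0]]
force: [-0.1, -0.5, 5.6]
opening: 0.655
grasp_force: 30.0
```

>>> send_rows(
  moves=[
    [0,0,-0.1,0,0,0],
    [0,0,-0.3,0,0,0],
    [0,0,-0.5,0,0,0],
    [0,0,-0.6,0,0,0],
    [0,0,-0.6,0,0,0],
  ],
)

```text
time_s: 5.6
position: [0.399, 0.3607, 0.1563]
tcp_rot: [[1.0, 0.0, 0.008], [0.0, -1.0, 0.005], [0.008, -0.005, -1.0]]
force: [0.0, -0.3, -0.4]
opening: 0.654
grasp_force: 30.0
```

>>> send_rows(
  moves=[
    [0.4,0.08,0,0,0,0],
    [0.89,0.17,0,0,0,0],
    [0.89,0.17,0,0,0,0],
    [0.89,0.17,0,0,0,0],
    [0.89,0.17,0,0,0,0],
    [0.89,0.17,0,0,0,0],
    [0.89,0.17,0,0,0,0],
    [0.89,0.17,0,0,0,0],
  ],
)

```text
time_s: 6.4
position: [0.6168, 0.3167, 0.1507]
tcp_rot: [[1.0, 0.001, -0.005], [0.001, -1.0, -0.001], [-0.005, 0.001, -1.0]]
force: [0.2, -0.5, -0.9]
opening: 0.651
grasp_force: 30.0
```

>>> send_rows(
  moves=[
    [0,0,0.1,0,0,0],
    [0,0,0.3,0,0,0],
    [0,0,0.45,0,0,0],
    [0,0,0.55,0,0,0],
    [0,0,0.55,0,0,0],
    [0,0,0.55,0,0,0],
  ],
)

```text
time_s: 7.0
position: [0.6181, 0.3172, 0.0151]
tcp_rot: [[1.0, 0.001, -0.001], [0.001, -1.0, -0.0], [-0.001, 0.0, -1.0]]
force: [-0.1, 0.1, 0.5]
opening: 0.651
grasp_force: 30.0
```

>>> send_rows(
  moves=[
    [0,0,0,0,0,0],
    [0,0,0,0,0,0],
    [0,0,0,0,0,0],
    [0,0,0,0,0,0],
    [0,0,0,0,0,0],
  ],
  grip=0.85,
)

```text
time_s: 7.5
position: [0.6195, 0.3167, 0.0157]
tcp_rot: [[1.0, -0.0, 0.001], [-0.0, -1.0, 0.0], [0.001, -0.0, -1.0]]
force: [-0.3, -0.8, -0.2]
opening: 0.843
grasp_force: 0.0
```

>>> send_rows(
  moves=[
    [0,0,-0.1,0,0,0],
    [0,0,-0.3,0,0,0],
    [0,0,-0.5,0,0,0],
    [0,0,-0.6,0,0,0],
    [0,0,-0.75,0,0,0],
    [0,0,-0.75,0,0,0],
  ],
)

```text
time_s: 8.1
position: [0.6229, 0.3179, 0.2095]
tcp_rot: [[1.0, 0.0, 0.012], [0.0, -1.0, 0.004], [0.012, -0.004, -1.0]]
force: [0.8, -0.0, 1.0]
opening: 0.85
grasp_force: 0.0
```

>>> send_rows(
  moves=[
    [0,1,0,0,0,0],
    [0,1,0,0,0,0],
    [0,1,0,0,0,0],
    [0,1,0,0,0,0],
    [0,1,0,0,0,0],
    [0,1,0,0,0,0],
  ],
  grip=1,
)

```text
time_s: 8.7
position: [0.6193, 0.0601, 0.2019]
tcp_rot: [[1.0, -0.007, -0.001], [-0.007, -1.0, -0.003], [-0.001, 0.003, -1.0]]
force: [-0.0, -0.1, -0.0]
opening: 1.001
grasp_force: 0.0
```

>>> send_rows(
  moves=[
    [-0.32,0.4,0,0,0,0],
    [-0.32,0.4,0,0,0,0],
    [-0.32,0.4,0,0,0,0],
    [-0.32,0.4,0,0,0,0],
    [-0.32,0.4,0,0,0,0],
  ],
)

```text
time_s: 9.2
position: [0.5394, -0.0332, 0.2025]
tcp_rot: [[1.0, -0.001, 0.0], [-0.001, -1.0, 0.001], [0.0, -0.001, -1.0]]
force: [-0.5, 0.2, 0.2]
opening: 1.003
grasp_force: 0.0
```

```bash
python3 - <<'E'
from h import *
p,d,s=wrist('w3');W=cloud('wrist',d,s)
hsv=cv2.cvtColor(p,cv2.COLOR_RGB2HSV)
m=(hsv[...,1]<70)&(W[...,2]>.074)&(W[...,2]<.095)&(W[...,1]<.05)&(W[...,1]>-.1)&(W[...,0]>.5)&(W[...,0]<.75)&(np.arange(400)[:,None]<240)
P=W[m];t=P[P[:,1]<P[:,1].min()+.012];print('bar pts',len(t),np.percentile(t,[2,50,98],axis=0).round(4).tolist(),bar(t[:,:2]))
m=(hsv[...,0]<5)&(hsv[...,1]>180)&(abs(W[...,2]-.095)<.005); print('rim red',np.percentile(W[m],[1,99],axis=0).round(3).tolist())
E
```

```text
t 9.2 tcp [ 0.5394 -0.0332  0.2025] x [ 1.    -0.001  0.   ] op 1.0
bar pts 1547 [[0.5632, -0.0324, 0.0812], [0.625, -0.0269, 0.0851], [0.6762, -0.0215, 0.0869]] (array([ 0.6189, -0.0264]), array([0.012 , 0.1184]), -0.6)
rim red [[0.541, 0.019, 0.09], [0.7, 0.217, 0.095]]
```

View pics/w3.png

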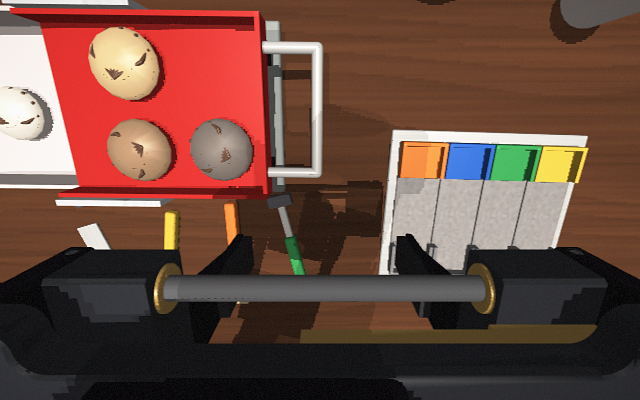

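The wrist view shows the handle bar at column ~318, rows 45-175, clear of everything. The stray is in the box at (15,110).

>>> send_rows(
  moves=[
    [0.318,-0.025,0,0,0,0],
    [0.318,-0.025,0.15,0,0,0],
    [0.318,-0.025,0.3,0,0,0],
    [0.318,-0.025,0.3,0,0,0],
    [0.318,-0.025,0.3,0,0,0],
    [0.318,-0.025,0.3,0,0,0],
  ],
  grip=0.35,
)

```text
time_s: 9.85
position: [0.6199, -0.0266, 0.1293]
tcp_rot: [[1.0, 0.001, 0.003], [0.001, -1.0, -0.001], [0.003, 0.001, -1.0]]
force: [-0.5, 0.3, 0.8]
opening: 0.539
grasp_force: 0.0
```

>>> send_rows(
  moves=[
    [0,0,0.06,0,0,0],
    [0,0,0.13,0,0,0],
    [0,0,0.2,0,0,0],
    [0,0,0.245,0,0,0],
    [0,0,0.245,0,0,0],
    [0,0,0.245,0,0,0],
  ],
)

```text
time_s: 10.45
position: [0.6196, -0.0273, 0.0675]
tcp_rot: [[1.0, 0.0, 0.002], [0.0, -1.0, -0.0], [0.002, 0.0, -1.0]]
force: [-0.1, -0.7, 0.5]
opening: 0.353
grasp_force: 0.0
```

>>> send_rows(
  moves=[
    [0,0,0,0,0,0],
    [0,0,0,0,0,0],
    [0,0,0,0,0,0],
    [0,0,0,0,0,0],
    [0,0,0,0,0,0],
    [0,0,0,0,0,0],
  ],
  grip=0,
)

```text
time_s: 11.05
position: [0.619, -0.0266, 0.0668]
tcp_rot: [[1.0, -0.0, 0.001], [-0.0, -1.0, 0.001], [0.001, -0.001, -1.0]]
force: [0.6, 2.4, 4.0]
opening: 0.103
grasp_force: 30.0
```

>>> send_rows(
  moves=[
    [0,-0.003,-0.049,0,0,0],
    [0,-0.01,-0.098,0,0,0],
    [0,-0.018,-0.147,0,0,0],
    [0,-0.029,-0.195,0,0,0],
    [0,-0.043,-0.243,0,0,0],
    [0,-0.058,-0.29,0,0,0],
    [0,-0.077,-0.336,0,0,0],
    [0,-0.097,-0.381,0,0,0],
    [0,-0.097,-0.381,0,0,0],
  ],
)

```text
time_s: 11.95
position: [0.6193, -0.0023, 0.1641]
tcp_rot: [[1.0, 0.001, 0.002], [0.001, -1.0, -0.0], [0.002, 0.0, -1.0]]
force: [2.8, 1.5, 0.8]
opening: 0.099
grasp_force: 30.0
```

>>> send_rows(
  moves=[
    [0,-0.011,-0.022,0,0,0],
    [0,-0.023,-0.044,0,0,0],
    [0,-0.035,-0.066,0,0,0],
    [0,-0.047,-0.087,0,0,0],
    [0,-0.06,-0.108,0,0,0],
    [0,-0.074,-0.129,0,0,0],
    [0,-0.088,-0.149,0,0,0],
    [0,-0.103,-0.169,0,0,0],
    [0,-0.118,-0.188,0,0,0],
    [0,-0.133,-0.207,0,0,0],
    [0,-0.149,-0.226,0,0,0],
    [0,-0.166,-0.244,0,0,0],
  ],
)

```text
time_s: 13.15
position: [0.6182, 0.0348, 0.2233]
tcp_rot: [[1.0, 0.0, -0.001], [0.0, -1.0, -0.007], [-0.001, 0.007, -1.0]]
force: [1.8, -7.1, -1.2]
opening: 0.101
grasp_force: 30.0
```

>>> send_rows(
  moves=[
    [0,0,0,0,0,0],
    [0,-0.017,-0.018,0,0,0],
    [0,-0.034,-0.035,0,0,0],
    [0,-0.052,-0.052,0,0,0],
    [0,-0.071,-0.069,0,0,0],
    [0,-0.09,-0.086,0,0,0],
    [0,-0.109,-0.101,0,0,0],
    [0,-0.109,-0.101,0,0,0],
    [0,-0.109,-0.101,0,0,0],
    [0,-0.109,-0.101,0,0,0],
  ],
)

```text
time_s: 14.15
position: [0.6186, 0.0618, 0.2502]
tcp_rot: [[1.0, -0.0, 0.001], [-0.0, -1.0, -0.008], [0.001, 0.008, -1.0]]
force: [-0.8, -7.9, 6.2]
opening: 0.101
grasp_force: 30.0
```

```bash
python3 - <<'E'
from h import *
a=shot('scene')[0][150:350,230:470];b=shot('side')[0][120:320,120:360]
cv2.imwrite('pics/tip.png',cv2.resize(np.hstack([a,b]),None,fx=1.66,fy=1.66)[:,:,::-1])
E
```

```text
(no output)
```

View pics/tip.png

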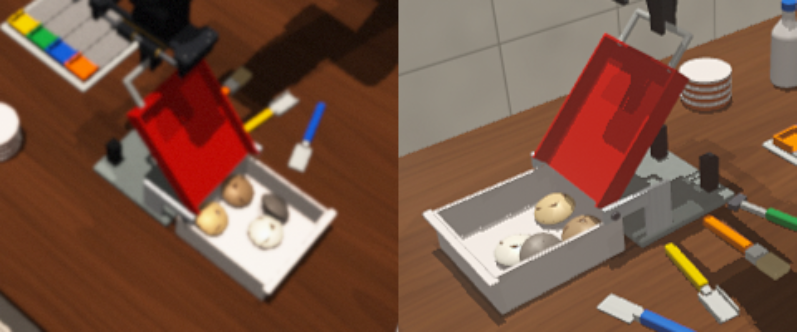

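Both views show all four shells lying in the box, with the pan up and empty. Next is lowering the pan.

>>> send_rows(
  moves=[
    [0,0.038,0.032,0,0,0],
    [0,0.109,0.101,0,0,0],
    [0,0.172,0.176,0,0,0],
    [0,0.228,0.258,0,0,0],
    [0,0.275,0.345,0,0,0],
    [0,0.314,0.436,0,0,0],
    [0,0.343,0.531,0,0,0],
    [0,0.362,0.628,0,0,0],
    [0,0.369,0.677,0,0,0],
    [0,0.372,0.714,0,0,0],
    [0,0.372,0.728,0,0,0],
    [0,0.372,0.728,0,0,0],
  ],
)

```text
time_s: 15.45
position: [0.6173, -0.0266, 0.0691]
tcp_rot: [[1.0, 0.001, -0.003], [0.001, -1.0, -0.0], [-0.003, 0.0, -1.0]]
force: [-6.4, 2.5, 17.1]
opening: 0.104
grasp_force: 30.0
```

>>> send_rows(
  moves=[
    [0,0,0.004,0,0,0],
    [0,0,0.004,0,0,0],
    [0,0,0.004,0,0,0],
    [0,0,0.004,0,0,0],
  ],
)

```text
time_s: 15.85
position: [0.6173, -0.0266, 0.069]
tcp_rot: [[1.0, 0.001, -0.002], [0.001, -1.0, -0.0], [-0.002, 0.0, -1.0]]
force: [-7.9, 2.6, 20.9]
opening: 0.103
grasp_force: 30.0
```

```bash
python3 - <<'E'
from h import *
s=readout.read_state();print(s['position'],s['force'])
for n in('scene','side'):
    p,d,_=shot(n);W=cloud(n,d);h=cv2.cvtColor(p,cv2.COLOR_RGB2HSV)
    m=((h[...,0]<5)|(h[...,0]>174))&(h[...,1]>200)&(h[...,2]>90)&(W[...,2]<.12)&(W[...,2]>.05)&(abs(W[...,0]-.62)<.066)&(W[...,1]<.22)&(W[...,1]>.03)
    P=W[m];P=P[P[:,2]<.083];A=np.c_[P[:,1],np.ones(len(P))];print(len(P),np.linalg.lstsq(A,P[:,2],rcond=None)[0],np.median(P[:,2]))
E
```

```text
[ 0.617348   -0.02662598  0.06902822] [-7.87000513  2.64996883 20.94302123]
2518 [0.00150273 0.06972423] 0.06994956967660004
2042 [0.00076342 0.06939301] 0.0695215347775694
```

>>> send_rows(
  moves=[
    [0,0,0,0,0,0],
    [0,0,0,0,0,0],
    [0,0,0,0,0,0],
    [0,0,0,0,0,0],
  ],
  grip=0.35,
)

```text
time_s: 16.35
position: [0.6186, -0.0272, 0.0645]
tcp_rot: [[1.0, 0.0, -0.001], [0.0, -1.0, -0.0], [-0.001, 0.0, -1.0]]
force: [0.2, 0.4, 0.2]
opening: 0.326
grasp_force: 0.0
```

>>> send_rows(
  moves=[
    [0,0,-0.1,0,0,0],
    [0,0,-0.25,0,0,0],
    [-0.1,0,-0.4,0,0,0],
    [-0.4,0,-0.56,0,0,0],
    [-0.6,0,-0.72,0,0,0],
    [-0.8,0,-0.72,0,0,0],
    [-0.96,0,-0.72,0,0,0],
    [-0.96,-0.2,-0.72,0,0,0],
    [-0.96,-0.4,-0.72,0,0,0],
    [-0.96,-0.4,-0.72,0,0,0],
  ],
)

```text
time_s: 17.35
position: [0.3763, 0.076, 0.2449]
tcp_rot: [[1.0, 0.004, -0.001], [0.004, -1.0, 0.001], [-0.001, -0.001, -1.0]]
force: [-0.5, 0.3, 0.0]
opening: 0.351
grasp_force: 0.0
```

```bash
python3 - <<'E'
from h import *
p,d,s=wrist('w4');W=cloud('wrist',d,s);print(s['joint_positions'].round(0))
insts(p,d,s)
m=((W[...,2]>.007)&(W[...,2]<.05)&(W[...,0]<.53)&(W[...,0]>.3)&(W[...,1]>-.1)&(W[...,1]<.3)); m[235:]=0
k,l,st,ce=cv2.connectedComponentsWithStats(m.astype(np.uint8))
for i in range(1,k):
    if st[i,4]>150: 
        P=W[l==i]; print(st[i,4],ce[i].round(),bar(P[:,:2]),P[:,2].max().round(3))
E
```

```text
t 17.4 tcp [0.3763 0.076  0.2449] x [ 1.     0.004 -0.001] op 0.35
[ -5.   9. 113.   0.  58.  84.]
   blue 757 px [196. 171.] [0.3788 0.2494] [0.09   0.0171] 16.0
   orange 391 px [315. 110.] [0.4654 0.0849] [0.0894 0.0184] -0.3
   orange 149 px [183. 161.] [0.394  0.2652] [0.1384 0.0125] 18.5
   orange 73 px [589. 161.] [ 0.3959 -0.2815] [0.0746 0.003 ] 88.5
601 [309.  52.] (array([0.5276, 0.1009]), array([0.168 , 0.0052]), 89.7) 0.013
343 [366.  67.] (array([0.5067, 0.0228]), array([0.0267, 0.0298]), 102.6) 0.011
1619 [315. 134.] (array([0.4358, 0.088 ]), array([0.15  , 0.0276]), -0.0) 0.015
840 [251. 114.] (array([0.4489, 0.1719]), array([0.0145, 0.1012]), -10.1) 0.015
744 [378. 141.] (array([0.4195, 0.0029]), array([0.0937, 0.0141]), 12.8) 0.015
800 [193. 168.] (array([0.3828, 0.2543]), array([0.103 , 0.0145]), 16.4) 0.015
```

View pics/w4.png

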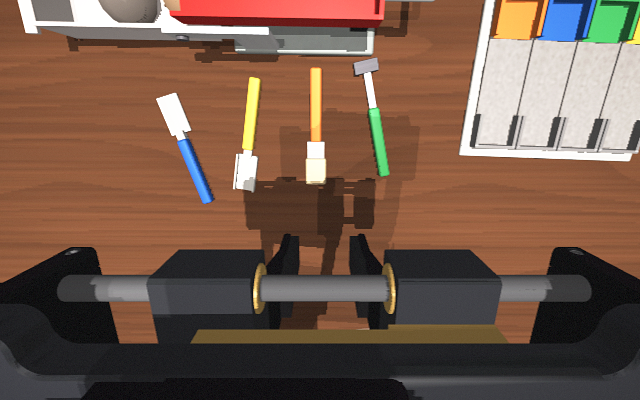

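The wrist view shows all four instruments unmoved: spatula (185,150), scoop (250,130), brush (315,125) and rake (375,120). I start with the rake and also check the tray from the earlier w3 view.

>>> send_rows(
  moves=[
    [0.256,0.268,0.1,0,0,-0.14],
    [0.256,0.268,0.3,0,0,-0.14],
    [0.256,0.268,0.5,0,0,-0.14],
    [0.256,0.268,0.65,0,0,-0.14],
    [0.256,0.268,0.74,0,0,-0.14],
    [0.256,0.268,0.74,0,0,-0.14],
    [0.256,0.268,0.74,0,0,-0.14],
  ],
  grip=0.5,
)

```text
time_s: 18.1
position: [0.4429, 0.0051, 0.0593]
tcp_rot: [[0.976, 0.218, -0.002], [0.218, -0.976, 0.0], [-0.002, -0.001, -1.0]]
force: [-0.0, 1.1, 0.4]
opening: 0.497
grasp_force: 0.0
```

```bash
python3 - <<'E'
from h import *
f=np.load('w3.npz');p,d=f['p'],f['d'];s=np.load('w3_s.npy',allow_pickle=True).item();tray(p,s)
p,d,s=wrist('w5'); insts(p,d,s); C=tray(p,s)
for n in('scene','side'):
    p,d,_=shot(n)
    for k,(a,b) in HUE.items():
        for m in comps(p,(a,130,70),(b,255,255),40):
            P=rays(n,np.argwhere(m)[:,::-1],.014)[:,:2]
            c,wh,an=bar(P)
            if .06<max(wh)<.11 and c[1]>-.1 and min(wh)<.03: print(n,k,c,an)
E
```

```text
blue 1599 (array([ 0.5636, -0.21  ]), array([0.0549, 0.0438]), 89.5)
green 1435 (array([ 0.5619, -0.2652]), array([0.0543, 0.0437]), 92.6)
yellow 1141 (array([ 0.5597, -0.3204]), array([0.0539, 0.0421]), 106.0)
orange 1732 (array([ 0.5654, -0.1532]), array([0.0577, 0.0442]), 87.7)
t 18.1 tcp [0.4429 0.0051 0.0593] x [ 0.976  0.218 -0.002] op 0.5
   blue 1392 px [ 10. 247.] [0.3762 0.2334] [0.0219 0.0761] 1.1
   green 618 px [319. 230.] [0.4334 0.0057] [0.0655 0.012 ] 13.3
   yellow 1982 px [100. 160.] [0.4544 0.1691] [0.0122 0.0893] -9.8
   orange 2605 px [222. 171.] [0.4662 0.0835] [0.0184 0.091 ] -0.5
blue 554 (array([ 0.5499, -0.1867]), array([0.0321, 0.0208]), 14.6)
scene blue [0.379  0.2547] 16.0
scene yellow [0.4507 0.1738] -10.6
scene orange [ 0.5835 -0.0373] -0.9
side blue [0.371  0.2582] 15.1
side green [0.4119 0.0099] 12.1
side yellow [0.4502 0.1755] -10.8
side orange [ 0.7058 -0.084 ] 0.0
side orange [0.3356 0.0541] 77.2
```

View pics/w5.png

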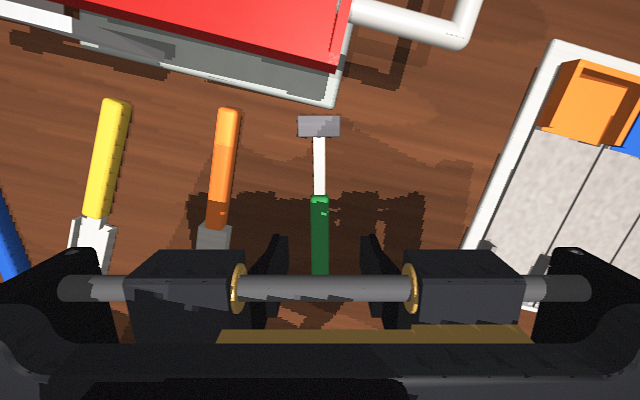

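The wrist view shows the rake centred between the fingers (column 319), with its head at (320,125).

>>> send_rows(
  moves=[
    [0,0,0.08,0,0,0],
    [0,0,0.16,0,0,0],
    [0,0,0.225,0,0,0],
    [0,0,0.225,0,0,0],
    [0,0,0.225,0,0,0],
  ],
)

```text
time_s: 18.75
position: [0.4437, 0.0058, 0.0049]
tcp_rot: [[0.976, 0.219, 0.003], [0.219, -0.976, -0.001], [0.002, 0.001, -1.0]]
force: [-0.3, -0.4, 0.5]
opening: 0.498
grasp_force: 0.0
```

>>> send_rows(
  moves=[
    [0,0,0,0,0,0],
    [0,0,0,0,0,0],
    [0,0,0,0,0,0],
    [0,0,0,0,0,0],
    [0,0,0,0,0,0],
    [0,0,0,0,0,0],
  ],
  grip=0,
)

```text
time_s: 19.35
position: [0.4428, 0.0059, 0.0038]
tcp_rot: [[0.976, 0.218, 0.0], [0.218, -0.976, -0.0], [0.0, 0.0, -1.0]]
force: [-0.8, 0.6, 4.0]
opening: 0.159
grasp_force: 30.0
```

>>> send_rows(
  moves=[
    [0,0,-0.1,0,0,0],
    [0,0,-0.25,0,0,0],
    [0,0,-0.4,0,0,0.08],
    [0,0,-0.5,0,0,0.162],
    [0,0,-0.5,0,0,0.162],
    [0,0,-0.5,0,0,0.162],
  ],
)

```text
time_s: 19.95
position: [0.4426, 0.0059, 0.1286]
tcp_rot: [[0.999, -0.033, 0.001], [-0.033, -0.999, -0.0], [0.001, 0.0, -1.0]]
force: [-0.3, -0.1, -0.8]
opening: 0.155
grasp_force: 30.0
```

>>> send_rows(
  moves=[
    [0,0.2,0,0,0,0],
    [0.1,0.4,0,0,0,0],
    [0.2,0.6,0,0,0,0],
    [0.2,0.8,0,0,0,0],
    [0.2,1,0,0,0,0],
    [0.2,1,0,0,0,0],
    [0.2,1,0,0,0,0],
    [0.2,1,0,0,0,0],
  ],
)

```text
time_s: 20.75
position: [0.4826, -0.2438, 0.1269]
tcp_rot: [[0.999, -0.034, -0.004], [-0.034, -0.999, 0.004], [-0.004, -0.003, -1.0]]
force: [0.2, 0.4, 0.1]
opening: 0.156
grasp_force: 30.0
```

```bash
python3 - <<'E'
from h import *
p,d,s=wrist('w6'); insts(p,d,s); C=tray(p,s); print(s['grasp_force'])
E
```

```text
t 20.8 tcp [ 0.4826 -0.2438  0.1269] x [ 0.999 -0.034 -0.004] op 0.16
   green 524 px [324. 245.] [ 0.4307 -0.2423] [0.0234 0.0611] -1.2
   orange 111 px [253.  71.] [ 0.5997 -0.1819] [0.0622 0.0024] 89.2
   orange 95 px [187. 163.] [ 0.522  -0.1159] [0.0033 0.0653] -2.2
   orange 1492 px [ 11. 231.] [0.4654 0.072 ] [0.0296 0.0945] -10.2
blue 493 (array([ 0.5618, -0.2018]), array([0.0497, 0.0399]), 134.8)
green 2016 (array([ 0.5616, -0.2599]), array([0.0541, 0.0432]), 69.6)
green 1232 (array([ 0.4292, -0.2422]), array([0.0237, 0.0629]), -1.9)
yellow 2689 (array([ 0.5601, -0.3146]), array([0.0547, 0.044 ]), 91.7)
orange 603 (array([ 0.5641, -0.145 ]), array([0.0484, 0.0431]), -44.3)
29.999603033065796
```

View pics/w6.png

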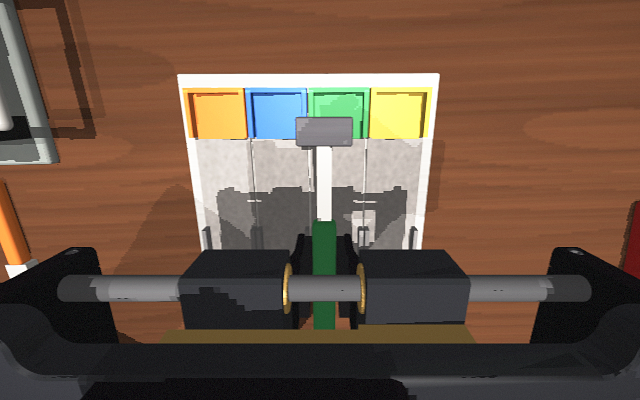

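The wrist view shows the held rake aligned with the tray. The green compartment lies just right of it (column ~340), so a 15 mm shift is needed.

>>> send_rows(
  moves=[
    [0.044,0.059,0,0,0,0],
    [0.044,0.059,0.1,0,0,0],
    [0.044,0.059,0.2,0,0,0],
    [0.044,0.059,0.3,0,0,0],
    [0.044,0.059,0.38,0,0,0],
    [0.044,0.059,0.445,0,0,0],
    [0.044,0.059,0.445,0,0,0],
    [0.044,0.059,0.445,0,0,0],
  ],
)

```text
time_s: 21.6
position: [0.4944, -0.259, 0.0173]
tcp_rot: [[0.999, -0.032, -0.001], [-0.032, -0.999, 0.001], [-0.001, -0.001, -1.0]]
force: [1.1, -0.4, -0.4]
opening: 0.161
grasp_force: 30.0
```

>>> send_rows(
  moves=[
    [0,0,0,0,0,0],
    [0,0,0,0,0,0],
    [0,0,0,0,0,0],
    [0,0,0,0,0,0],
  ],
  grip=0.4,
)

```text
time_s: 22.0
position: [0.4948, -0.261, 0.0179]
tcp_rot: [[0.999, -0.035, 0.001], [-0.035, -0.999, -0.001], [0.001, 0.001, -1.0]]
force: [0.0, 0.3, -0.2]
opening: 0.377
grasp_force: 0.0
```

>>> send_rows(
  moves=[
    [0,0,-0.1,0,0,0],
    [0,0,-0.25,0,0,0],
    [0,0,-0.4,0,0,0],
    [0,-0.2,-0.5,0,0,0],
    [-0.1,-0.4,-0.5,0,0,0],
    [-0.3,-0.6,-0.5,0,0,0],
    [-0.4,-0.8,-0.5,0,0,0],
    [-0.4,-1,-0.5,0,0,0],
    [-0.4,-1,-0.5,0,0,0],
  ],
)

```text
time_s: 22.9
position: [0.4007, -0.0051, 0.1426]
tcp_rot: [[0.999, -0.034, -0.002], [-0.034, -0.999, 0.001], [-0.002, -0.001, -1.0]]
force: [0.7, 1.2, 0.1]
opening: 0.401
grasp_force: 0.0
```

>>> send_rows(
  moves=[
    [0.16,-0.37,0,0,0,-0.022],
    [0.16,-0.37,0.1,0,0,-0.022],
    [0.16,-0.37,0.2,0,0,-0.022],
    [0.16,-0.37,0.33,0,0,-0.022],
    [0.16,-0.37,0.33,0,0,-0.022],
    [0.16,-0.37,0.33,0,0,-0.022],
  ],
  grip=0.5,
)

```text
time_s: 23.5
position: [0.446, 0.0834, 0.0598]
tcp_rot: [[1.0, -0.0, -0.002], [-0.0, -1.0, 0.0], [-0.002, -0.0, -1.0]]
force: [-0.1, 0.4, 0.5]
opening: 0.498
grasp_force: 0.0
```

```bash
python3 - <<'E'
from h import *
p,d,s=wrist('w7'); insts(p,d,s)
p,d,_=shot('scene'); W=cloud('scene',d)
for k,(a,b) in HUE.items():
    for m in comps(p,(a,130,70),(b,255,255),40):
        c,wh,an=bar(rays('scene',np.argwhere(m)[:,::-1],.014)[:,:2])
        if max(wh)<.11: print('scene',k,m.sum(),c,wh,an)
E
```

```text
t 23.5 tcp [0.446  0.0834 0.0598] x [ 1.    -0.    -0.002] op 0.5
   orange 2357 px [319. 193.] [0.4671 0.0856] [0.0925 0.0179] -0.3
scene blue 110 [ 0.6293 -0.749 ] [0.1076 0.0182] 81.2
scene blue 70 [ 0.6755 -0.4278] [0.0363 0.0292] 61.5
scene blue 141 [ 0.5657 -0.2086] [0.0466 0.04  ] 91.0
scene blue 116 [0.379  0.2547] [0.0893 0.0143] 16.0
scene blue 469 [0.6415 0.7069] [0.0455 0.1066] 123.8
scene green 86 [ 0.4663 -0.2602] [0.0864 0.0173] 0.1
scene green 62 [ 0.5636 -0.2617] [0.0472 0.0389] 119.5
scene yellow 98 [ 0.5605 -0.3082] [0.0408 0.0392] 92.7
scene orange 186 [ 0.5666 -0.1502] [0.0543 0.0449] 86.1
scene orange 235 [ 0.5836 -0.0372] [0.0288 0.0961] -1.2
scene orange 125 [0.5877 0.2349] [0.0528 0.0431] 63.1
```

>>> send_rows(
  moves=[
    [0,0,0.08,0,0,0],
    [0,0,0.16,0,0,0],
    [0,0,0.225,0,0,0],
    [0,0,0.225,0,0,0],
    [0,0,0.225,0,0,0],
  ],
)

```text
time_s: 24.1
position: [0.4472, 0.0831, 0.0047]
tcp_rot: [[1.0, -0.001, 0.002], [-0.001, -1.0, -0.0], [0.002, 0.0, -1.0]]
force: [-0.1, 0.8, 0.5]
opening: 0.502
grasp_force: 0.0
```

>>> send_rows(
  moves=[
    [0,0,0,0,0,0],
    [0,0,0,0,0,0],
    [0,0,0,0,0,0],
    [0,0,0,0,0,0],
    [0,0,0,0,0,0],
    [0,0,0,0,0,0],
  ],
  grip=0,
)

```text
time_s: 24.7
position: [0.4466, 0.0836, 0.0038]
tcp_rot: [[1.0, -0.0, 0.0], [-0.0, -1.0, 0.0], [0.0, -0.0, -1.0]]
force: [-0.1, 1.5, 5.6]
opening: 0.159
grasp_force: 29.9
```

>>> send_rows(
  moves=[
    [0,0,-0.1,0,0,0],
    [0,0,-0.25,0,0,0],
    [0,0,-0.4,0,0,0],
    [0,0,-0.55,0,0,0],
    [0,0,-0.6,0,0,0],
    [0,0,-0.6,0,0,0],
  ],
)

```text
time_s: 25.3
position: [0.4477, 0.0835, 0.1554]
tcp_rot: [[1.0, 0.0, 0.005], [0.0, -1.0, -0.0], [0.005, 0.0, -1.0]]
force: [-0.3, 0.2, -1.8]
opening: 0.156
grasp_force: 29.9
```

>>> send_rows(
  moves=[
    [0,0.08,0,0,0,-0.09],
    [0,0.2,0,0,0,-0.18],
    [0.05,0.35,0,0,0,-0.27],
    [0.1,0.5,0,0,0,-0.36],
    [0.15,0.65,0,0,0,-0.45],
    [0.196,0.8,0,0,0,-0.54],
    [0.196,0.934,0,0,0,-0.63],
    [0.196,0.934,0,0,0,-0.72],
    [0.196,0.934,0,0,0,-0.81],
    [0.196,0.934,0,0,0,-0.9],
    [0.196,0.934,0,0,0,-1],
    [0.196,0.934,0,0,0,-1],
  ],
)

```text
time_s: 26.5
position: [0.4943, -0.1495, 0.1517]
tcp_rot: [[-0.0, 1.0, -0.003], [1.0, 0.0, 0.002], [0.002, -0.003, -1.0]]
force: [-0.4, 0.4, -0.4]
opening: 0.155
grasp_force: 29.9
```

>>> send_rows(
  moves=[
    [0,0,0,0,0,-0.09],
    [0,0,0,0,0,-0.18],
    [0,0,0,0,0,-0.27],
    [0,0,0,0,0,-0.36],
    [0,0,0,0,0,-0.45],
    [0,0,0,0,0,-0.54],
    [0,0,0,0,0,-0.63],
    [0,0,0,0,0,-0.72],
    [0,0,0,0,0,-0.81],
    [0,0,0,0,0,-0.9],
    [0,0,0,0,0,-0.978],
    [0,0,0,0,0,-0.978],
  ],
)

```text
time_s: 27.7
position: [0.4948, -0.1496, 0.1525]
tcp_rot: [[-0.999, 0.037, -0.002], [0.037, 0.999, 0.001], [0.002, 0.001, -1.0]]
force: [0.2, 0.1, 0.6]
opening: 0.157
grasp_force: 29.9
```

```bash
cat >> h.py <<'E'
def held(k,name):
    p,d,s=wrist(name);a,b=HUE[k]
    for m in comps(p,(a,150,50),(b,255,255),150):
        P=rays('wrist',np.argwhere(m)[:,::-1],s['position'][2]+.010,s)-s['position']
        L=P@s['tcp_rot']; c=np.round(L.min(0)*1000),np.round(L.max(0)*1000)
        if abs(L[:,1].mean())<.05: print(k,m.sum(),'tool xy min/max mm',c[0][:2],c[1][:2],'ang',bar(L[:,:2])[2])
E
python3 -c "
from h import *
held('orange','w8')"
```

```text
t 27.7 tcp [ 0.4948 -0.1496  0.1525] x [-0.999  0.037  0.002] op 0.16
orange 3210 tool xy min/max mm [-10. -12.] [64. 11.] ang 0.3
```

>>> send_rows(
  moves=[
    [0,0,0.15,0,0,0],
    [0,0,0.3,0,0,0],
    [0,0,0.4,0,0,0],
    [0,0,0.47,0,0,0],
    [0,0,0.545,0,0,0],
    [0,0,0.545,0,0,0],
    [0,0,0.545,0,0,0],
  ],
)

```text
time_s: 28.45
position: [0.4951, -0.1498, 0.017]
tcp_rot: [[-0.999, 0.037, -0.001], [0.037, 0.999, 0.001], [0.001, 0.001, -1.0]]
force: [-0.1, 1.5, -0.6]
opening: 0.151
grasp_force: 30.0
```

>>> send_rows(
  moves=[
    [0,0,0,0,0,0],
    [0,0,0,0,0,0],
    [0,0,0,0,0,0],
    [0,0,0,0,0,0],
  ],
  grip=0.4,
)

```text
time_s: 28.85
position: [0.4957, -0.1501, 0.0179]
tcp_rot: [[-0.999, 0.035, 0.001], [0.035, 0.999, -0.001], [-0.001, -0.0, -1.0]]
force: [-0.2, 0.0, 0.5]
opening: 0.375
grasp_force: 0.0
```

>>> send_rows(
  moves=[
    [0,0,-0.1,0,0,0],
    [0,0,-0.25,0,0,0],
    [0,0,-0.4,0,0,0],
    [0,0,-0.5,0,0,0.08],
    [0,0.2,-0.5,0,0,0.16],
    [0,0.4,-0.5,0,0,0.25],
    [0.1,0.6,-0.5,0,0,0.34],
    [0.1,0.8,-0.5,0,0,0.43],
    [0.2,1,-0.5,0,0,0.52],
    [0.2,1,-0.5,0,0,0.61],
    [0.2,1,-0.5,0,0,0.7],
    [0.2,1,-0.5,0,0,0.8],
  ],
)

```text
time_s: 30.05
position: [0.4533, 0.1028, 0.1426]
tcp_rot: [[-0.29, 0.957, 0.0], [0.957, 0.29, -0.0], [-0.0, 0.0, -1.0]]
force: [-0.3, -0.3, 0.5]
opening: 0.4
grasp_force: 0.0
```

```bash
python3 - <<'E'
from h import *
p,d,s=shot('scene'); W=cloud('scene',d); print(s['position'],s['tcp_rot'][:,0].round(3),s['joint_positions'].round())
for k in('yellow','blue','green'):
    for m in comps(p,(HUE[k][0],130,70),(HUE[k][1],255,255),40):
        c,wh,an=bar(rays('scene',np.argwhere(m)[:,::-1],.014)[:,:2])
        if .06<max(wh)<.11: print('scene',k,m.sum(),c,wh,an)
E
```

```text
[0.45334395 0.10283513 0.14261945] [-0.29   0.957 -0.   ] [ -1.  26. 109.  -0.  45. -18.]
scene blue 117 [0.3789 0.2549] [0.0893 0.0145] 15.8
scene blue 469 [0.6415 0.7069] [0.0455 0.1066] 123.8
scene green 85 [ 0.4663 -0.2602] [0.0864 0.0173] 0.1
```

>>> send_rows(
  moves=[
    [0.1,0,0,0,0,0.09],
    [0.2,0,0,0,0,0.18],
    [0.31,0,0,0,0,0.27],
    [0.31,-0.006,0,0,0,0.36],
    [0.31,-0.006,0,0,0,0.45],
    [0.31,-0.006,0,0,0,0.54],
    [0.31,-0.006,0,0,0,0.63],
    [0.31,-0.006,0,0,0,0.72],
    [0.31,-0.006,0,0,0,0.81],
    [0.31,-0.006,0,0,0,0.9],
    [0.31,-0.006,0,0,0,1],
    [0.31,-0.006,0,0,0,1],
  ],
  grip=0.5,
)

```text
time_s: 31.3
position: [0.43, 0.1751, 0.1425]
tcp_rot: [[0.956, 0.295, 0.0], [0.295, -0.956, 0.0], [0.0, 0.0, -1.0]]
force: [0.9, 0.2, 0.4]
opening: 0.499
grasp_force: 0.0
```

>>> send_rows(
  moves=[
    [0,0,0.1,0,0,0.09],
    [0,0,0.2,0,0,0.18],
    [0,0,0.33,0,0,0.3],
    [0,0,0.33,0,0,0.3],
    [0,0,0.33,0,0,0.3],
    [0,0,0.33,0,0,0.3],
  ],
)

```text
time_s: 31.9
position: [0.4304, 0.1753, 0.06]
tcp_rot: [[0.986, -0.17, 0.001], [-0.17, -0.986, 0.0], [0.001, -0.0, -1.0]]
force: [-0.3, -0.4, -0.2]
opening: 0.503
grasp_force: 0.0
```

```bash
python3 - <<'E'
from h import *
p,d,s=wrist('w9'); insts(p,d,s)
E
```

```text
t 31.9 tcp [0.4304 0.1753 0.06  ] x [ 0.986 -0.17   0.001] op 0.5
   orange 544 px [104. 122.] [0.5283 0.307 ] [0.0139 0.0645] 91.8
```

View pics/w9.png

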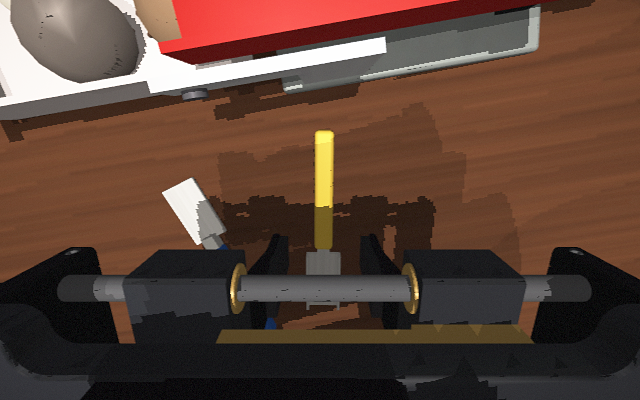

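The wrist view shows the scoop centred between the fingers (column 323), with its handle spanning rows 131-250 as planned.

>>> send_rows(
  moves=[
    [0,0,0.08,0,0,0],
    [0,0,0.16,0,0,0],
    [0,0,0.225,0,0,0],
    [0,0,0.225,0,0,0],
    [0,0,0.225,0,0,0],
  ],
)

```text
time_s: 32.45
position: [0.4304, 0.1753, 0.0041]
tcp_rot: [[0.985, -0.172, 0.001], [-0.172, -0.985, 0.0], [0.001, -0.0, -1.0]]
force: [0.5, -0.1, 0.9]
opening: 0.497
grasp_force: 0.0
```

>>> send_rows(
  moves=[
    [0,0,0,0,0,0],
    [0,0,0,0,0,0],
    [0,0,0,0,0,0],
    [0,0,0,0,0,0],
    [0,0,0,0,0,0],
    [0,0,0,0,0,0],
  ],
  grip=0,
)

```text
time_s: 33.05
position: [0.4301, 0.1753, 0.0038]
tcp_rot: [[0.985, -0.173, 0.0], [-0.173, -0.985, 0.0], [0.0, -0.0, -1.0]]
force: [-0.8, -0.3, 3.7]
opening: 0.159
grasp_force: 30.0
```

>>> send_rows(
  moves=[
    [0,0,-0.1,0,0,0],
    [0,0,-0.25,0,0,0],
    [0,0,-0.4,0,0,0],
    [0,0,-0.55,0,0,0],
    [0,0,-0.6,0,0,0],
    [0,0,-0.6,0,0,0],
  ],
)

```text
time_s: 33.65
position: [0.4312, 0.1755, 0.1555]
tcp_rot: [[0.985, -0.173, 0.005], [-0.173, -0.985, 0.001], [0.005, -0.002, -1.0]]
force: [0.5, 0.3, -0.3]
opening: 0.158
grasp_force: 30.0
```

>>> send_rows(
  moves=[
    [0.02,0.08,0,0,0,-0.08],
    [0.05,0.2,0,0,0,-0.16],
    [0.1,0.32,0,0,0,-0.24],
    [0.15,0.44,0,0,0,-0.32],
    [0.2,0.56,0,0,0,-0.4],
    [0.25,0.68,0,0,0,-0.48],
    [0.3,0.8,0,0,0,-0.56],
    [0.336,0.875,0,0,0,-0.64],
    [0.336,0.875,0,0,0,-0.7],
    [0.336,0.875,0,0,0,-0.7],
  ],
)

```text
time_s: 34.65
position: [0.4738, -0.0551, 0.1519]
tcp_rot: [[0.603, 0.798, -0.003], [0.798, -0.603, 0.001], [-0.001, -0.003, -1.0]]
force: [0.3, 0.1, 0.3]
opening: 0.157
grasp_force: 30.0
```

>>> send_rows(
  moves=[
    [-0.08,0.07,0,0,0,-0.08],
    [-0.18,0.15,0,0,0,-0.16],
    [-0.28,0.24,0,0,0,-0.24],
    [-0.38,0.32,0,0,0,-0.32],
    [-0.48,0.4,0,0,0,-0.4],
    [-0.58,0.49,0,0,0,-0.48],
    [-0.68,0.57,0,0,0,-0.56],
    [-0.79,0.664,0,0,0,-0.64],
    [-0.79,0.664,0,0,0,-0.7],
    [-0.79,0.664,0,0,0,-0.7],
  ],
)

```text
time_s: 35.65
position: [0.4881, -0.3121, 0.152]
tcp_rot: [[-0.436, 0.9, -0.002], [0.9, 0.436, 0.002], [0.003, -0.001, -1.0]]
force: [-0.2, 1.4, 0.0]
opening: 0.157
grasp_force: 30.0
```

>>> send_rows(
  moves=[
    [0,0,0,0,0,-0.08],
    [0,0,0,0,0,-0.16],
    [0,0,0,0,0,-0.24],
    [0,0,0,0,0,-0.32],
    [0,0,0,0,0,-0.4],
    [0,0,0,0,0,-0.48],
    [0,0,0,0,0,-0.56],
    [0,0,0,0,0,-0.64],
    [0,0,0,0,0,-0.688],
    [0,0,0,0,0,-0.688],
  ],
)

```text
time_s: 36.65
position: [0.4883, -0.3103, 0.1527]
tcp_rot: [[-0.999, 0.037, -0.002], [0.037, 0.999, 0.002], [0.002, 0.002, -1.0]]
force: [-0.2, 0.9, -1.5]
opening: 0.159
grasp_force: 30.0
```

```bash
python3 -c "
from h import *
held('yellow','w10')"
```

```text
t 36.6 tcp [ 0.4883 -0.3103  0.1527] x [-0.999  0.037  0.002] op 0.16
```

```bash
python3 - <<'E'
from h import *
HUE['yellow']=(20,36)
f=np.load('w10.npz');p=f['p'];s=np.load('w10_s.npy',allow_pickle=True).item()
for m in comps(p,(20,100,40),(36,255,255),100):
    uv=np.argwhere(m)[:,::-1]
    L=(rays('wrist',uv,s['position'][2]+.010,s)-s['position'])@s['tcp_rot'];print(m.sum(),uv.min(0),uv.max(0),(L.min(0)*1000).round(),(L.max(0)*1000).round(),bar(L[:,:2])[2])
E
```

```text
3587 [304 135] [344 274] [-10. -12. -10.] [ 69.  11. -10.] -0.0
378 [470 175] [484 219] [ 24.  80. -10.] [ 49.  85. -10.] -1.3
121 [464 238] [495 271] [ -8.  81. -10.] [ 12.  96. -10.] 25.6
```

>>> send_rows(
  moves=[
    [0,-0.006,0.15,0,0,0],
    [0,-0.006,0.3,0,0,0],
    [0,-0.006,0.4,0,0,0],
    [0,-0.006,0.47,0,0,0],
    [0,-0.006,0.545,0,0,0],
    [0,-0.006,0.545,0,0,0],
    [0,-0.006,0.545,0,0,0],
  ],
)

```text
time_s: 37.4
position: [0.4885, -0.3131, 0.0171]
tcp_rot: [[-0.999, 0.037, -0.001], [0.037, 0.999, 0.001], [0.001, 0.001, -1.0]]
force: [0.2, -0.4, -0.1]
opening: 0.158
grasp_force: 30.0
```

>>> send_rows(
  moves=[
    [0,0,0,0,0,0],
    [0,0,0,0,0,0],
    [0,0,0,0,0,0],
    [0,0,0,0,0,0],
  ],
  grip=0.4,
)

```text
time_s: 37.8
position: [0.489, -0.314, 0.0179]
tcp_rot: [[-0.999, 0.036, 0.001], [0.036, 0.999, -0.001], [-0.001, -0.001, -1.0]]
force: [-0.1, -0.2, 0.0]
opening: 0.381
grasp_force: 0.0
```

>>> send_rows(
  moves=[
    [0,0,-0.1,0,0,0],
    [0,0,-0.25,0,0,0],
    [0,0,-0.4,0,0,0],
    [0,0,-0.5,0,0,0.08],
    [0,0.2,-0.5,0,0,0.16],
    [0,0.4,-0.5,0,0,0.25],
    [0,0.6,-0.5,0,0,0.34],
    [0,0.8,-0.5,0,0,0.43],
    [0,1,-0.5,0,0,0.52],
    [0,1,-0.5,0,0,0.61],
    [0,1,-0.5,0,0,0.7],
    [0,1,-0.5,0,0,0.8],
  ],
)

```text
time_s: 39.0
position: [0.4975, -0.063, 0.1427]
tcp_rot: [[-0.278, 0.961, 0.0], [0.961, 0.278, -0.0], [-0.0, 0.0, -1.0]]
force: [0.2, -1.0, 0.5]
opening: 0.4
grasp_force: 0.0
```

```bash
python3 - <<'E'
from h import *
p,d,s=shot('scene'); W=cloud('scene',d); print(s['position'],s['tcp_rot'][:,0].round(3),s['joint_positions'].round())
for k in('yellow','blue','green'):
    for m in comps(p,(HUE[k][0],130,70),(HUE[k][1],255,255),40):
        c,wh,an=bar(rays('scene',np.argwhere(m)[:,::-1],.014)[:,:2])
        if .06<max(wh)<.11: print('scene',k,m.sum(),c,wh,an)
E
```

```text
[ 0.49754247 -0.06301793  0.1426624 ] [-0.278  0.961 -0.   ] [-20.  28. 104.  -0.  48. -36.]
scene yellow 51 [ 0.4623 -0.3182] [0.0091 0.0834] -2.1
scene blue 116 [0.379  0.2547] [0.0893 0.0143] 16.0
scene blue 468 [0.6415 0.7069] [0.0455 0.1066] 123.7
scene green 85 [ 0.4663 -0.2602] [0.0864 0.0173] 0.1
```

>>> send_rows(
  moves=[
    [0.15,0,0,0,0,0.08],
    [0.3,0,0,0,0,0.16],
    [0.45,0,0,0,0,0.24],
    [0.6,0,0,0,0,0.32],
    [0.75,0,0,0,0,0.4],
    [0.9,0,0,0,0,0.5],
    [1,0,0,0,0,0.5],
    [1,0,0,0,0,0.5],
    [1,0,0,0,0,0.5],
  ],
  grip=0.5,
)

```text
time_s: 39.95
position: [0.4271, 0.1761, 0.1425]
tcp_rot: [[0.476, 0.879, 0.001], [0.879, -0.476, -0.0], [0.0, 0.001, -1.0]]
force: [0.7, -0.1, 0.0]
opening: 0.498
grasp_force: 0.0
```

>>> send_rows(
  moves=[
    [0.1,-0.1,0,0,0,0.08],
    [0.2,-0.2,0,0,0,0.16],
    [0.233,-0.26,0,0,0,0.24],
    [0.233,-0.26,0.1,0,0,0.32],
    [0.233,-0.26,0.2,0,0,0.4],
    [0.233,-0.26,0.33,0,0,0.5],
    [0.233,-0.26,0.33,0,0,0.5],
    [0.233,-0.26,0.33,0,0,0.5],
  ],
)

```text
time_s: 40.75
position: [0.3984, 0.2572, 0.0597]
tcp_rot: [[0.959, 0.284, -0.001], [0.284, -0.959, -0.001], [-0.001, 0.0, -1.0]]
force: [-0.4, 0.8, 0.1]
opening: 0.501
grasp_force: 0.0
```

```bash
python3 - <<'E'
from h import *
p,d,s=wrist('w11'); insts(p,d,s)
E
```

```text
t 40.8 tcp [0.3984 0.2572 0.0597] x [ 0.959  0.284 -0.001] op 0.5
   blue 1294 px [320. 236.] [0.3895 0.2565] [0.0688 0.0133] 16.5
```

View pics/w11.png

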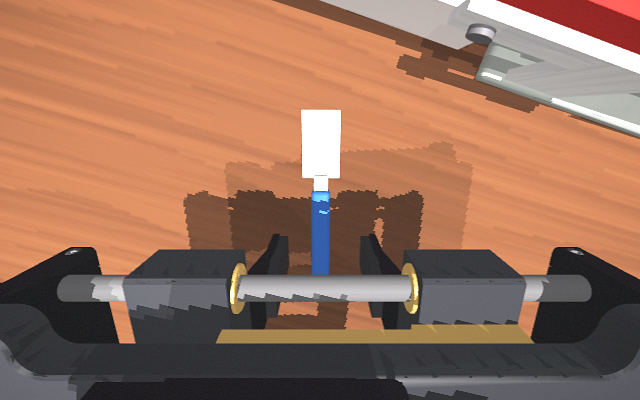

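The wrist view shows the spatula centred (column 320) with its blade at (321,143).

>>> send_rows(
  moves=[
    [0,0,0.08,0,0,0],
    [0,0,0.16,0,0,0],
    [0,0,0.225,0,0,0],
    [0,0,0.225,0,0,0],
    [0,0,0.225,0,0,0],
  ],
)

```text
time_s: 41.3
position: [0.399, 0.2583, 0.0048]
tcp_rot: [[0.959, 0.283, 0.002], [0.283, -0.959, 0.001], [0.002, -0.0, -1.0]]
force: [1.1, -0.4, -0.6]
opening: 0.499
grasp_force: 0.0
```

>>> send_rows(
  moves=[
    [0,0,0,0,0,0],
    [0,0,0,0,0,0],
    [0,0,0,0,0,0],
    [0,0,0,0,0,0],
    [0,0,0,0,0,0],
    [0,0,0,0,0,0],
  ],
  grip=0,
)

```text
time_s: 41.9
position: [0.3981, 0.2582, 0.0038]
tcp_rot: [[0.959, 0.282, 0.0], [0.282, -0.959, 0.0], [0.0, -0.0, -1.0]]
force: [-0.4, 0.8, 4.2]
opening: 0.161
grasp_force: 30.0
```

>>> send_rows(
  moves=[
    [0,0,-0.1,0,0,0],
    [0,0,-0.25,0,0,0],
    [0,0,-0.4,0,0,0.07],
    [0,0,-0.55,0,0,0.14],
    [0,0,-0.6,0,0,0.204],
    [0,0,-0.6,0,0,0.204],
    [0,0,-0.6,0,0,0.204],
  ],
)

```text
time_s: 42.6
position: [0.3974, 0.258, 0.1531]
tcp_rot: [[0.999, -0.032, -0.001], [-0.032, -0.999, -0.0], [-0.001, 0.0, -1.0]]
force: [-0.1, -0.6, -0.7]
opening: 0.162
grasp_force: 30.0
```

>>> send_rows(
  moves=[
    [0.03,0.12,0,0,0,0],
    [0.08,0.26,0,0,0,0],
    [0.13,0.4,0,0,0,0],
    [0.18,0.54,0,0,0,0],
    [0.23,0.68,0,0,0,0],
    [0.27,0.82,0,0,0,0],
    [0.3,0.95,0,0,0,0],
    [0.3,0.95,0,0,0,0],
  ],
)

```text
time_s: 43.4
position: [0.4655, 0.0148, 0.1519]
tcp_rot: [[0.999, -0.038, -0.001], [-0.038, -0.999, -0.001], [-0.001, 0.001, -1.0]]
force: [-0.2, 0.5, -0.9]
opening: 0.162
grasp_force: 30.0
```

>>> send_rows(
  moves=[
    [0.02,0.12,0,0,0,0],
    [0.04,0.26,0,0,0,0],
    [0.06,0.4,0,0,0,0],
    [0.09,0.54,0,0,0,0],
    [0.11,0.68,0,0,0,0],
    [0.143,0.82,0,0,0,0],
    [0.143,0.88,0,0,0,0],
    [0.143,0.88,0,0,0,0],
    [0.143,0.88,0,0,0,0],
  ],
)

```text
time_s: 44.3
position: [0.4914, -0.2008, 0.1525]
tcp_rot: [[0.999, -0.034, -0.003], [-0.034, -0.999, 0.003], [-0.003, -0.003, -1.0]]
force: [0.3, 0.2, -1.8]
opening: 0.155
grasp_force: 30.0
```

```bash
python3 -c "
from h import *
held('blue','w12')"
```

```text
t 44.3 tcp [ 0.4914 -0.2008  0.1525] x [ 0.999 -0.034 -0.003] op 0.16
blue 1364 tool xy min/max mm [-9. -6.] [28.  8.] ang -0.3
blue 572 tool xy min/max mm [-48.  -6.] [-28.   7.] ang -1.4
```

View pics/w12.png

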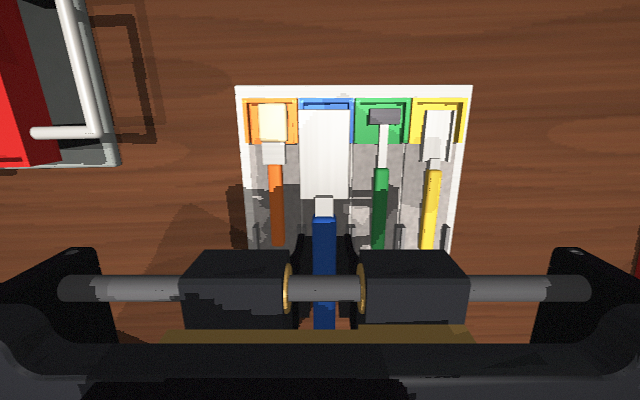

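The wrist view shows the brush, rake and scoop in their own compartments with heads at the coloured ends. The spatula is held over the blue compartment (column 325).

>>> send_rows(
  moves=[
    [0.006,0.01,0.15,0,0,0],
    [0.006,0.01,0.3,0,0,0],
    [0.006,0.01,0.4,0,0,0],
    [0.006,0.01,0.47,0,0,0],
    [0.006,0.01,0.545,0,0,0],
    [0.006,0.01,0.545,0,0,0],
    [0.006,0.01,0.545,0,0,0],
  ],
)

```text
time_s: 45.05
position: [0.4939, -0.2039, 0.0174]
tcp_rot: [[0.999, -0.033, -0.001], [-0.033, -0.999, 0.001], [-0.001, -0.001, -1.0]]
force: [-0.9, -0.2, -0.6]
opening: 0.157
grasp_force: 30.0
```

>>> send_rows(
  moves=[
    [0,0,0,0,0,0],
    [0,0,0,0,0,0],
    [0,0,0,0,0,0],
    [0,0,0,0,0,0],
  ],
  grip=0.4,
)

```text
time_s: 45.45
position: [0.4945, -0.2057, 0.018]
tcp_rot: [[0.999, -0.035, 0.001], [-0.035, -0.999, -0.001], [0.001, 0.001, -1.0]]
force: [-0.3, -0.0, 0.3]
opening: 0.376
grasp_force: 0.0
```

>>> send_rows(
  moves=[
    [0,0,-0.1,0,0,0],
    [0,0,-0.25,0,0,0],
    [0,0,-0.4,0,0,0],
    [0,0,-0.6,0,0,0],
    [-0.2,0,-0.8,0,0,0],
    [-0.35,0,-0.95,0,0,0],
    [-0.35,0,-0.95,0,0,0],
    [-0.35,0,-0.95,0,0,0],
  ],
)

```text
time_s: 46.25
position: [0.4058, -0.2027, 0.2575]
tcp_rot: [[0.999, -0.036, 0.004], [-0.036, -0.999, -0.003], [0.004, 0.003, -1.0]]
force: [1.1, -0.0, -0.3]
opening: 0.4
grasp_force: 0.0
```

```bash
python3 - <<'E'
from h import *
p,d,s=wrist('w13')
a=shot('scene')[0][140:340,220:470]
cv2.imwrite('pics/final.png',np.hstack([p[0:250,120:560],cv2.resize(a,(312,250))])[:,:,::-1])
E
```

```text
t 46.2 tcp [ 0.4058 -0.2027  0.2575] x [ 0.999 -0.036  0.004] op 0.4
```

View pics/final.png

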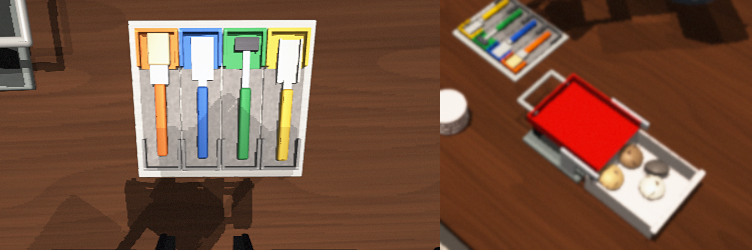

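The picture shows all four instruments in their own compartments with heads at the coloured ends. The pan is down and level, and the four shells are in the box.

```bash
python3 -c "
from rig import ticket
print(ticket.hand_in())"
```

```text
the job is handed in; nothing more can be done
None
```

The job is handed in, with no verdict returned: the last pictures show all four shells in the box, the pan back down level, and all four instruments in their own compartments with heads at the coloured ends; the dish stack and wash bottle were never touched.

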